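Change over the figures on an indexing banding wheel

ROBOT

A 7-joint arm with a two-finger parallel gripper is mounted at the origin on the work surface. World frame = base frame: x ahead of the robot, y to its left, z up, the work surface at z = 0. Lengths are in m, angles in degrees, forces in N, time in s.
With the tool pointing down it reaches from about 0.35 to 0.9 m from the base axis. Payload 8.1 kg.
Tool frame: the origin (TCP) lies at the very end of the fingers, on their centre line; the grasp point (between the pads) lies 19 mm behind it (arm.hold_point_z is the distance from the TCP to the grasp point, in m); z points along the fingers, y is the line along which they close (so a half turn about z gives the same grasp; the last joint's range is limited). The gripper opens to 85 mm and grips with 20 to 120 N. Pads are 22 mm wide; open, the fingers measure 114 mm over their backs; the gripper's body (76 mm by 85 mm) begins 54 mm behind the grasp point. The pads swing forward as they close: fully open they stand 13 mm farther back than shut.
Start: joints at [70.439, 24.895, 1.432, 90.138, -0.665, 64.973, -4.303], TCP at [0.148, -0.607, 0.231] pointing down, gripper open.
Joint ranges: [-149.89, 149.89], [-25.12, 119.58], [-72.63, 75.52], [4.76, 147.25], [-75.54, 255.54], [6.69, 114.76], [-157.13, 157.13]. Speed limits (degrees/s): [127.2, 127.2, 172.46, 172.46, 180, 180, 180].

INTERFACE

Orientations are given as a 3x3 rotation matrix whose columns are the frame's x, y, z axes.
In Python, from station import arm gives the robot as it stands. The module is installed in compiled form; this text tells all that it offers. Calls block until the motion is done:
- arm.move_to(position, orientation): joint-space move of the TCP to a pose.
- arm.line_to(position, max_speed=0.15, rotation=None, contact_N=None): straight line of the TCP; rotation=None keeps the orientation; max_speed is the mean speed in m/s. With contact_N (N) it stops when the force on the tool has changed by that much, and returns True; else False.
- arm.goto_joints(angles): joint-space move.
- arm.grip(opening): finger opening in m; the grip force is fixed at half the most; returns when the fingers have stopped.
- arm.dwell(seconds).
- arm.ik(position, orientation): joint angles nearest the present ones, or None.
- arm.observe(): the state.
- arm.capture(name): name is "scene" or "top" or "wrist"; returns the picture (400x640x3 uint8, red, green, blue); there is no depth.
- arm.get_calibration(name): a dict with "fx", "fy", "cx", "cy" (pixels), "k1" (the pictures are not rectified: a ray, as slopes to the right and down, at radius r is drawn at 1 + k1 r^2 times it, then the intrinsics apply), "cam_to_world" (4x4, takes a point from camera to world coordinates); the wrist camera has in their place "tool_from_camera" (4x4, takes a point from camera to tool coordinates, whose origin is the TCP and whose axes are the flange's). Camera axes: x right, y up, looking along -z (the intrinsics and any distortion apply to the point x, -y, -z); pixel columns grow to the right and rows downward; lengths in m; the calibration is good to about 2 mm. A picture is of the moment at which its call begins: read the wrist's pose just before it. get_calibration takes no time and is no camera call.
A pose or a line that the arm cannot do raises arm.MotionError and nothing moves.
- arm.job_done(): hands the job in; it is judged then, once.
The state is a dict: "time_s": time; "joint_pos": joint angles; "joint_velocities": joint speeds; "joint_efforts": joint torques, N m; "ee_pos": TCP position; "eef_rot": TCP orientation; "wrist_force": force on the tool from outside, world axes, zero at the start; "moment": the same for the moment, N m; "finger_gap": finger opening in m; "grip_force": force on a finger pad.
Only numpy, scipy, OpenCV 4.12 (cv2) and the standard library are available. Lean on these libraries where they do the work, as an engineer would, in place of code of your own. Each camera call takes 0.05 s, during which the arm holds its last target. There are 200 camera calls.

TASK

Stand all the waiting white figures on the empty near half of the banding wheel, wholly on that side of the black line and well inside the edge, then turn the wheel half a turn anticlockwise (seen from above) by its crank grip, past the quarter-turn click to the half-turn click, with all figures still riding on it, and let go, so that the white ones face the dryer and the glazed ones come round to the front. Then stand every blue figure in the blue tray and every green figure in the green tray, leaving the white ones upright on the wheel and the wheel in its click. Never let a glazed figure fall over, and leave the other things on the bench where they are.

Things in the scene. Friction and masses are not known exactly. Their poses are not given: they have to be found in the camera images.
- wheel (a joint): Wheel angle, rad: about 0 at the start, grows anticlockwise seen from above. Spring detents at 0, 1.571 and 3.142: left free within about 0.5 of one, it snaps to it, to within 0.04. About 3 N at the grip turns it over the hump between them; ends at -0.35 and 3.5. The stand is fixed. Led slowly (grip under 0.12 m/s) it carries standing figures without sliding.
- wheel_mid (a point): Centre of the flat upper face of the grey wheel (disc 300 mm across, 14 mm thick), 60 mm above the bench; turns with the wheel, z up. A thin black line along this frame's y axis splits it in halves: the +x half carries the glazed figures (towards the dryer at the start), the -x half, nearest the robot at the start, is empty.
- grip: Upright wooden crank grip, 24 mm across, 66 mm tall; origin at the centre of its lower end, at (0, 135, 28) mm in the frame of wheel_mid, so its top is 94 mm above the wheel's face. It spins freely about its own axis on a steel pin at one end of the black line. Hold it from above and lead it round; it starts on the left (+y) side and a half turn takes it past the robot's side to the right.
- white1: White (unglazed) figure, 120 mm tall, 0.2 kg, standing; origin at the centre of its underside, z up. Heavy round foot 60 mm across, 12 mm high, body 50 mm across up to 58 mm high, above that a round head and hat 38 mm across: grip it there. Waits on the bench at the start; may be absent.
- white2: White (unglazed) figure, 120 mm tall, 0.2 kg, standing; origin at the centre of its underside, z up. Heavy round foot 60 mm across, 12 mm high, body 50 mm across up to 58 mm high, above that a round head and hat 38 mm across: grip it there. Waits on the bench at the start; may be absent.
- white3: White (unglazed) figure, 120 mm tall, 0.2 kg, standing; origin at the centre of its underside, z up. Heavy round foot 60 mm across, 12 mm high, body 50 mm across up to 58 mm high, above that a round head and hat 38 mm across: grip it there. Waits on the bench at the start; may be absent.
- blue1: Blue-glazed figure, 120 mm tall, 0.2 kg, standing; origin at the centre of its underside, z up. Heavy round foot 60 mm across, 12 mm high, body 50 mm across up to 58 mm high, above that a round head and hat 38 mm across: grip it there. On the wheel at the start, 60 mm or more from its neighbours' centres; may be absent.
- blue2: Blue-glazed figure, 120 mm tall, 0.2 kg, standing; origin at the centre of its underside, z up. Heavy round foot 60 mm across, 12 mm high, body 50 mm across up to 58 mm high, above that a round head and hat 38 mm across: grip it there. On the wheel at the start, 60 mm or more from its neighbours' centres; may be absent.
- blue3: Blue-glazed figure, 120 mm tall, 0.2 kg, standing; origin at the centre of its underside, z up. Heavy round foot 60 mm across, 12 mm high, body 50 mm across up to 58 mm high, above that a round head and hat 38 mm across: grip it there. On the wheel at the start, 60 mm or more from its neighbours' centres; may be absent.
- green1: Green-glazed figure, 120 mm tall, 0.2 kg, standing; origin at the centre of its underside, z up. Heavy round foot 60 mm across, 12 mm high, body 50 mm across up to 58 mm high, above that a round head and hat 38 mm across: grip it there. On the wheel at the start, 60 mm or more from its neighbours' centres; may be absent.
- green2: Green-glazed figure, 120 mm tall, 0.2 kg, standing; origin at the centre of its underside, z up. Heavy round foot 60 mm across, 12 mm high, body 50 mm across up to 58 mm high, above that a round head and hat 38 mm across: grip it there. On the wheel at the start, 60 mm or more from its neighbours' centres; may be absent.
- tray_blue: Blue open tray, fixed to the bench, outside 120 mm along its x, 220 mm along its y, 30 mm high, walls and floor 5 mm thick; origin at the centre of its underside. Three figures stand in it in a row along y, 70 mm apart.
- tray_green: Green open tray, fixed to the bench, outside 120 mm along its x, 220 mm along its y, 30 mm high, walls and floor 5 mm thick; origin at the centre of its underside. Three figures stand in it in a row along y, 70 mm apart.
- mug: Blue ceramic mug, 72 mm across, 90 mm high; leave alone. Origin under its centre.
- brush: Brush, 160 mm long, lying on the bench; leave alone.
- spatula: Spatula, 190 mm long, lying on the bench; leave alone.
- glaze_jar: Amber jar with black lid, 60 mm across, 85 mm high; leave alone. Origin under its centre.
- plaster_block: Plaster block 90 x 60 x 40 mm; leave alone. Origin under its centre.
- cork_pad: Cork pad 70 x 100 x 25 mm; leave alone. Origin under its centre.
Things that resemble listed ones, but are neither listed nor needed, are in the scene too. Leave any pink or red look-alike of the white1 alone. Leave any pink look-alike of the green2 alone.

How it is judged (in metres and radians):
On the way, in this order (a step that is already met when the one before it is completed fails the run):
1. all white figures stand released on the empty half of the wheel, the wheel still in its first detent, the glazed figures still on it (x of each of white1, white2, white3 in the frame of wheel_mid below -0.025 m and horizontal distance between each of white1, white2, white3 and wheel_mid below 0.135 m and z of white1 in the frame of wheel_mid between -0.004 and 0.008 m and angle between each of white1, white2, white3, blue1, blue2, blue3, green1, green2's own z axis and vertical below 0.15 rad and linear speed of each of white1, white2, white3 below 0.03 m/s and contact force between each of white1, white2, white3 and the fingers below 0.3 N and z of white2 in the frame of wheel_mid between -0.004 and 0.008 m and z of white3 in the frame of wheel_mid between -0.004 and 0.008 m and horizontal distance between each of blue1, blue2, blue3, green1, green2 and wheel_mid below 0.15 m and z of blue1 in the frame of wheel_mid between -0.004 and 0.008 m and z of blue2 in the frame of wheel_mid between -0.004 and 0.008 m and z of blue3 in the frame of wheel_mid between -0.004 and 0.008 m and z of green1 in the frame of wheel_mid between -0.004 and 0.008 m and z of green2 in the frame of wheel_mid between -0.004 and 0.008 m and value of joint wheel between -0.087 and 0.087 rad and velocity of joint wheel between -0.05 and 0.05 rad/s), for 0.3 s.
2. the wheel rests let go in its half-turn detent, with the white and the glazed figures all standing on it (x of each of white1, white2, white3 in the frame of wheel_mid below -0.025 m and horizontal distance between each of white1, white2, white3 and wheel_mid below 0.135 m and z of white1 in the frame of wheel_mid between -0.004 and 0.008 m and angle between each of white1, white2, white3, blue1, blue2, blue3, green1, green2's own z axis and vertical below 0.15 rad and linear speed of each of white1, white2, white3 below 0.03 m/s and contact force between each of white1, white2, white3, grip and the fingers below 0.3 N and z of white2 in the frame of wheel_mid between -0.004 and 0.008 m and z of white3 in the frame of wheel_mid between -0.004 and 0.008 m and horizontal distance between each of blue1, blue2, blue3, green1, green2 and wheel_mid below 0.15 m and z of blue1 in the frame of wheel_mid between -0.004 and 0.008 m and z of blue2 in the frame of wheel_mid between -0.004 and 0.008 m and z of blue3 in the frame of wheel_mid between -0.004 and 0.008 m and z of green1 in the frame of wheel_mid between -0.004 and 0.008 m and z of green2 in the frame of wheel_mid between -0.004 and 0.008 m and value of joint wheel between 3.05459 and 3.22859 rad and velocity of joint wheel between -0.05 and 0.05 rad/s), for 0.3 s.
At the end, for the whole second after the job is handed in: Wheel at rest within 5 degrees of the half-turn detent; whites upright on its -x half, centres 25 mm or more from the line and within 135 mm of the wheel's centre; blue figures upright on the blue tray's floor, green ones on the green tray's (upright: within 8 degrees); all at rest, released (x of each of white1, white2, white3 in the frame of wheel_mid below -0.025 m and horizontal distance between each of white1, white2, white3 and wheel_mid below 0.135 m and z of white1 in the frame of wheel_mid between -0.004 and 0.008 m and angle between each of white1, white2, white3, blue1, blue2, blue3, green1, green2's own z axis and vertical below 0.15 rad and linear speed of each of white1, white2, white3, blue1, blue2, blue3, green1, green2 below 0.03 m/s and contact force between each of white1, white2, white3 and the fingers below 0.3 N and z of white2 in the frame of wheel_mid between -0.004 and 0.008 m and z of white3 in the frame of wheel_mid between -0.004 and 0.008 m and value of joint wheel between 3.05459 and 3.22859 rad and velocity of joint wheel between -0.05 and 0.05 rad/s and x of blue1 in the frame of tray_blue between -0.055 and 0.055 m and y of blue1 in the frame of tray_blue between -0.105 and 0.105 m and z of blue1 in the frame of tray_blue between -0.002 and 0.012 m and x of blue2 in the frame of tray_blue between -0.055 and 0.055 m and y of blue2 in the frame of tray_blue between -0.105 and 0.105 m and z of blue2 in the frame of tray_blue between -0.002 and 0.012 m and x of blue3 in the frame of tray_blue between -0.055 and 0.055 m and y of blue3 in the frame of tray_blue between -0.105 and 0.105 m and z of blue3 in the frame of tray_blue between -0.002 and 0.012 m and x of green1 in the frame of tray_green between -0.055 and 0.055 m and y of green1 in the frame of tray_green between -0.105 and 0.105 m and z of green1 in the frame of tray_green between -0.002 and 0.012 m and x of green2 in the frame of tray_green between -0.055 and 0.055 m and y of green2 in the frame of tray_green between -0.105 and 0.105 m and z of green2 in the frame of tray_green between -0.002 and 0.012 m); the robot touches nothing.
It fails at once if a glazed figure falls over (angle between any of blue1, blue2, blue3, green1, green2's own z axis and vertical above 0.6 rad).
It fails at once if a bystander is moved by more than 30 mm (distance of any of mug, brush, spatula, glaze_jar, plaster_block, cork_pad from where it was at the start of the episode above 0.03 m).
Of white1, white2, white3 only 2 to 3 are there at a start; the rules pass over those that are not, and their reading is None.
Of blue1, blue2, blue3, green1, green2 only 3 to 5 are there at a start; the rules pass over those that are not, and their reading is None.
At some moment in a run one of white1, white2, white3 may be knocked a few centimetres aside while the robot is not near it.
It also fails if it takes over 210 s, if anything falls off the work surface, if the arm or the gripper's body presses on something with over 40 N, if the wrist force passes 120 N, or if a joint passes its speed limit or range.

## Working session

There is one attempt and no reset: what is moved stays moved. The work goes in short steps, each a Python script; the robot and the scene stay as the last script left them, time stands still between calls to the robot, and variables do not carry over. Pictures are saved under pics/ and viewed, at most 14 in all, crops included, and the job is handed in when it is done.

```bash
mkdir -p pics
python3 - <<'E'
from station import arm
import cv2, numpy as np
for n in ("scene","top"):
    im=arm.capture(n); cv2.imwrite(f"pics/{n}0.png",im[:,:,::-1])
    c=arm.get_calibration(n); print(n,{k:(np.round(v,4).tolist()) for k,v in c.items()})
print(arm.get_calibration("wrist")); s=arm.observe(); print(s['ee_pos'],s['eef_rot'],s['time_s'],s['finger_gap'],arm.hold_point_z)
E
```

```text
scene {'fx': 414.5704, 'fy': 414.5704, 'cx': 314.9388, 'cy': 197.3977, 'k1': -0.0466, 'cam_to_world': [[0.5429, -0.5045, 0.6714, 1.5068], [0.8397, 0.3149, -0.4424, -0.6293], [0.0118, 0.804, 0.5946, 0.9756], [0.0, 0.0, 0.0, 1.0]]}
top {'fx': 372.96, 'fy': 372.96, 'cx': 324.4061, 'cy': 203.149, 'k1': 0.0038, 'cam_to_world': [[0.0094, 0.9876, -0.157, 0.3205], [-0.9999, 0.0113, 0.0116, 0.0271], [0.0132, 0.1569, 0.9875, 1.3755], [0.0, 0.0, 0.0, 1.0]]}
{'fx': 286.7832232611981, 'fy': 286.7832232611981, 'cx': 315.2787884662891, 'cy': 195.868322347182, 'k1': -0.04197294236398187, 'tool_from_camera': array([[ 2.81072041e-04,  9.52242574e-01,  3.05342434e-01,
         7.75513688e-02],
       [ 9.99999877e-01, -1.42769298e-04, -4.75272964e-04,
        -7.16594930e-05],
       [-4.08981626e-04,  3.05342530e-01, -9.52242497e-01,
        -1.43968747e-01],
       [ 0.00000000e+00,  0.00000000e+00,  0.00000000e+00,
         1.00000000e+00]])}
[ 0.14765883 -0.60684775  0.23061865] [[ 9.71651821e-01  2.36416008e-01 -4.58218458e-04]
 [ 2.36416414e-01 -9.71650944e-01  1.31209690e-03]
 [-1.35027685e-04 -1.38323171e-03 -9.99999034e-01]] 0.1 0.08553983956439441 0.0187
```

View pics/scene0.png

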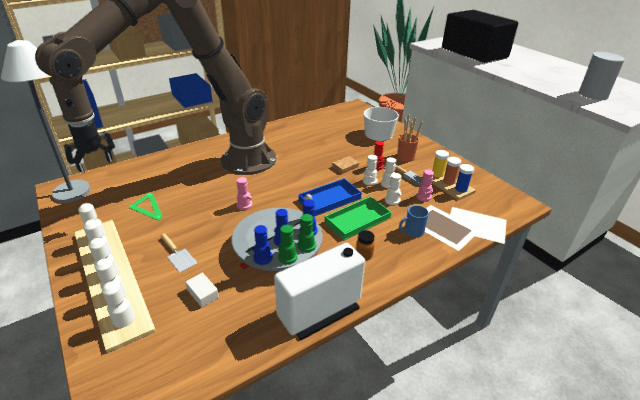

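View pics/top0.png

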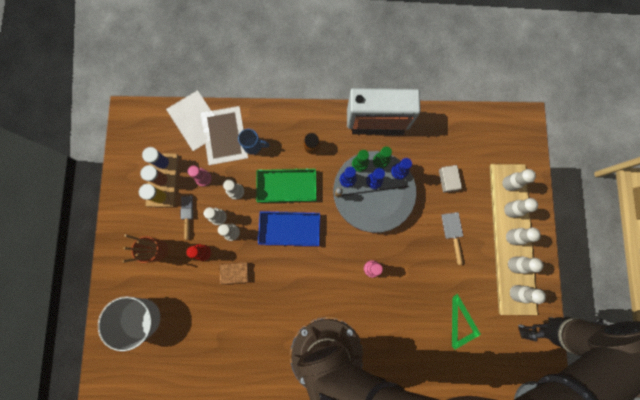

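The scene view shows five glazed figures on the wheel, three white figures at about (372,170), (389,175) and (394,190), and pink or red look-alikes at (379,155), (426,185) and (243,193). White vessels also stand on a board at the left edge, around (105,260). The top view shows the same whites at (234,188), (214,214) and (229,232). Next I'll take a close crop of the whites and the wheel.

```bash
cat > h.py <<'E'
import numpy as np, cv2
from station import arm
def K(c): return np.array([[c['fx'],0,c['cx']],[0,c['fy'],c['cy']],[0,0,1.]]), np.array([c['k1'],0,0,0,0.])
def pose(name):
    c=arm.get_calibration(name)
    if name!='wrist': return c,np.array(c['cam_to_world'])
    s=arm.observe(); T=np.eye(4); T[:3,:3]=s['eef_rot']; T[:3,3]=s['ee_pos']
    return c,T@np.array(c['tool_from_camera'])
def look(name):
    c,T=pose(name); return arm.capture(name),c,T
def ray(c,T,uv):
    k,d=K(c); # k1 model: slopes r -> (1+k1 r^2) r, same as OpenCV's
    p=cv2.undistortPoints(np.array(uv,float).reshape(-1,1,2),k,d).reshape(-1,2)
    D=np.c_[p[:,0],-p[:,1],-np.ones(len(p))]@T[:3,:3].T
    return T[:3,3],D
def onplane(c,T,uv,z):
    o,D=ray(c,T,uv); return o+D*((z-o[2])/D[:,2:3])
def proj(c,T,P):
    k,d=K(c); q=(np.atleast_2d(P)-T[:3,3])@T[:3,:3]; q=q*[1,-1,-1]
    return cv2.projectPoints(q,np.zeros(3),np.zeros(3),k,d)[0].reshape(-1,2)
def tri(obs):  # list of (origin, dir): nearest point to rays, residual
    A=0;b=0
    for o,d in obs:
        d=d/np.linalg.norm(d); M=np.eye(3)-np.outer(d,d); A=A+M; b=b+M@o
    p=np.linalg.solve(A,b)
    return p,max(np.linalg.norm((np.eye(3)-np.outer(d,d)/(d@d))@(p-o)) for o,d in obs)
def save(n,im,box=None,f=1):
    if box: x0,y0,x1,y1=box; im=im[y0:y1,x0:x1]
    cv2.imwrite('pics/'+n,cv2.resize(im,None,fx=f,fy=f,interpolation=cv2.INTER_CUBIC)[:,:,::-1])
E
python3 - <<'E'
from h import *
a=cv2.imread('pics/scene0.png')[:,:,::-1]; b=cv2.imread('pics/top0.png')[:,:,::-1]
A=cv2.resize(a[130:290,225:465],None,fx=3.2,fy=3.2,interpolation=2)
B=cv2.resize(b[130:280,140:480],None,fx=2.2,fy=2.2,interpolation=2)
save('crop1.png',A); save('crop2.png',B)
c,T=pose('top'); 
print(onplane(c,T,[[375,192],[340,192],[234,188],[214,214],[229,232]],0.06), onplane(c,T,[[287,186],[290,230]],0.03))
E
```

```text
[[ 0.5723084  -0.16980362  0.06      ]
 [ 0.57081771 -0.0439042   0.06      ]
 [ 0.58088135  0.33611604  0.06      ]
 [ 0.48626884  0.40222506  0.06      ]
 [ 0.42310211  0.34617374  0.06      ]] [[0.59664748 0.14943076 0.03      ]
 [0.4349177  0.13456281 0.03      ]]
```

View pics/crop1.png

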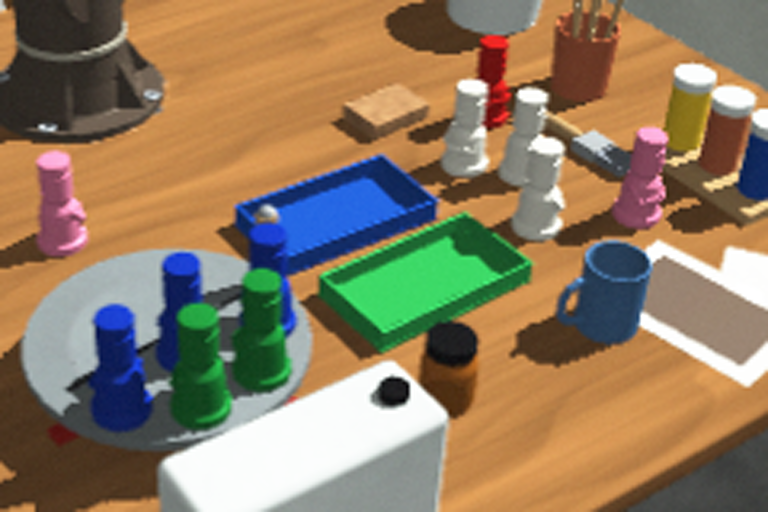

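View pics/crop2.png

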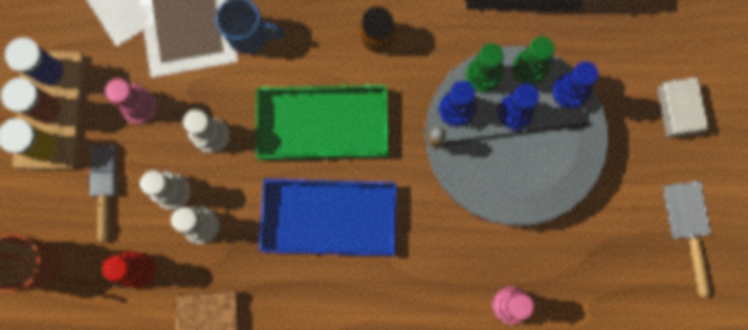

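The crops confirm three plain white figures: top-view hats at about (229,185), (209,213) and (224,229). The red figure at (192,252), the pink ones at (193,170) and (373,269), and the board vessels at x≈515 are the look-alikes to leave alone. The glazed figures are three blue and two green, and the grip is the wooden knob at (338,191). Next come wrist views from above, two over each area.

```bash
cat >> h.py <<'E'
def Rz(a): # tool down, tool x at world yaw a (deg)
    c,s=np.cos(np.radians(a)),np.sin(np.radians(a)); return np.array([[c,s,0],[s,-c,0],[0,0,-1.]])
E
python3 - <<'E'
from h import *
import pickle
out={}
for n,p in dict(w1=(0.50,-0.24,0.40),w2=(0.50,-0.08,0.40),f1=(0.45,0.27,0.36),f2=(0.45,0.40,0.36)).items():
    arm.move_to(p,Rz(0)); out[n]=look('wrist'); s=arm.observe(); print(n,s['time_s'],np.round(s['joint_pos'],0))
pickle.dump(out,open('v.pkl','wb'))
A=np.vstack([np.hstack([out['w1'][0],out['w2'][0]]),np.hstack([out['f1'][0],out['f2'][0]])])
save('w_all.png',A,None,0.625)
E
```

```text
w1 2.0833 [ 29.  14. -11.  83.   3.  84. -72.]
w2 2.8167 [ 17.   9. -17.  88.   3.  83. -90.]
f1 4.2 [ -10.   14.  -33.   90.    8.   79. -134.]
f2 4.8333 [ -23.   23.  -35.   79.   13.   82. -148.]
```

View pics/w_all.png

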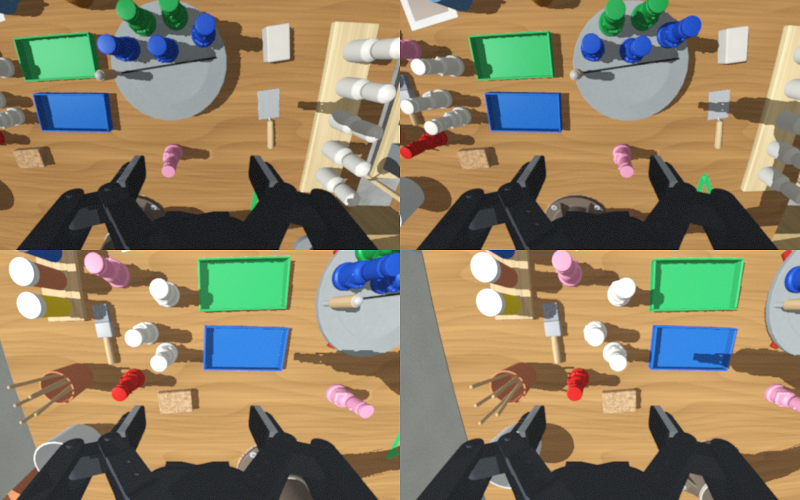

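The wrist views show the wheel clearly, with blues at (120,47), (163,47) and (203,30) in the w1 tile. They also show the whites standing free at (164,290), (141,333) and (163,355) in the f1 tile, plus both trays. Now I'll compute positions.

```bash
cat >> h.py <<'E'
def mask(im,col):
    h=cv2.cvtColor(im,cv2.COLOR_RGB2HSV).astype(int); H,S,V=h[...,0],h[...,1],h[...,2]
    m=dict(white=(S<45)&(V>135),blue=(H>112)&(H<128)&(S>150)&(V>45),green=(H>50)&(H<75)&(S>130)&(V>35),
       tblue=(H>98)&(H<122)&(S>120)&(V>50),tgreen=(H>60)&(H<80)&(S>120)&(V>110),grey=(S<60)&(V>50)&(V<170),black=(V<50))[col]
    return cv2.morphologyEx(m.astype(np.uint8),cv2.MORPH_OPEN,np.ones((2,2)))
def blobs(im,col,amin=60):
    cs,_=cv2.findContours(mask(im,col),cv2.RETR_EXTERNAL,cv2.CHAIN_APPROX_NONE)
    return [c.reshape(-1,2)+0.0 for c in cs if cv2.contourArea(c)>amin]
def tip(c,T,cnt,z=0.12,r=0.019):
    """hat-top centre from a figure's outline: far edge from the camera's nadir, drawn in by the hat's radius.
    returns shifted ray origin, dir, and point on plane z"""
    P=onplane(c,T,cnt,z); n=T[:2,3]; v=P[:,:2].mean(0)-n; L=np.linalg.norm(v); e=v/max(L,1e-9)
    for _ in range(3):
        s=(P[:,:2]-n)@e; k=s>s.max()-0.004
        far=P[k].mean(0); far[:2]+=e*(s.max()-(far[:2]-n)@e)
        m=far[:2]-e*r-n; e=m/np.linalg.norm(m)
    o=T[:3,3].copy(); d=far-o; sh=np.r_[e*r,0]
    return o-sh,d,far-sh
E
cat > m.py <<'E'
from h import *
import pickle
v=pickle.load(open('v.pkl','rb'))
for col in ('white','blue','green'):
    for n in v:
        im,c,T=v[n]; L=[]
        for b in blobs(im,col,150):
            if (b<=1).any() or (b>=[638,398]).any(): continue
            o,d,p=tip(c,T,b); L.append((np.round(p[:2],4).tolist(),int(cv2.contourArea(b.astype(np.float32))),b.mean(0).round().tolist()))
        L=[l for l in L if 0.35<l[0][0]<0.8 and -0.35<l[0][1]<0.5]
        print(col,n,*L,sep='\n  ')
for n,z in (('tblue',.03),('tgreen',.03)):
    for k in ('f1','f2','w2'):
        im,c,T=v[k]
        b=max(blobs(im,n,400),key=lambda q:cv2.contourArea(q.astype(np.float32)))
        P=onplane(c,T,b,z)[:,:2].astype(np.float32); print(n,k,cv2.minAreaRect(P))
from scipy.optimize import least_squares
for k in ('w1','w2'):
    im,c,T=v[k]; b=max(blobs(im,'grey',2000),key=lambda q:cv2.contourArea(q.astype(np.float32)) if abs(onplane(c,T,[q.mean(0)],.06)[0,1]+.17)<.1 else 0)
    P=onplane(c,T,b,.06)[:,:2]; H=cv2.convexHull(P.astype(np.float32)).reshape(-1,2); H=P[P[:,0]<0.60]
    f=lambda q:np.hypot(H[:,0]-q[0],H[:,1]-q[1])-q[2]
    r=least_squares(f,[.57,-.17,.15],loss='soft_l1',f_scale=.002); print(k,'circle',r.x,np.median(abs(r.fun)))
    m=cv2.erode(mask(im,'black'),np.ones((1,1))); uv=np.argwhere(m)[:,::-1]; Q=onplane(c,T,uv,.06)[:,:2]
    Q=Q[np.hypot(*(Q-r.x[:2]).T)<.14]; vx,vy,x0,y0=cv2.fitLine(Q.astype(np.float32),cv2.DIST_HUBER,0,.001,.001).ravel()
    print('line',len(Q),np.degrees(np.arctan2(vy,vx)),'dist centre',(r.x[0]-x0)*vy-(r.x[1]-y0)*vx)
E
python3 m.py
```

```text
white
  w1
  ([0.5834, -0.066], 927, [220.0, 104.0])
  ([0.5354, -0.0738], 11375, [282.0, 134.0])
  ([0.6258, -0.1913], 342, [291.0, 63.0])
  ([0.6386, -0.0833], 607, [211.0, 54.0])
  ([0.684, -0.1405], 383, [245.0, 13.0])
white
  w2
  ([0.4249, 0.3531], 397, [51.0, 203.0])
  ([0.461, 0.291], 184, [87.0, 181.0])
  ([0.5787, 0.3421], 489, [30.0, 107.0])
  ([0.5591, -0.2688], 11303, [379.0, 134.0])
  ([0.6718, -0.0925], 2237, [318.0, 75.0])
white
  f1
  ([0.4255, 0.3523], 1339, [263.0, 172.0])
  ([0.4824, 0.4033], 1525, [227.0, 136.0])
  ([0.5, 0.463], 714, [167.0, 122.0])
  ([0.5788, 0.3428], 1566, [264.0, 68.0])
  ([0.6237, 0.465], 233, [146.0, 25.0])
white
  f2
  ([0.4258, 0.3526], 1296, [346.0, 171.0])
  ([0.4827, 0.4023], 1099, [313.0, 134.0])
  ([0.4976, 0.4907], 730, [246.0, 120.0])
  ([0.5781, 0.3415], 1499, [355.0, 67.0])
blue
  w1
blue
  w2
blue
  f1
blue
  f2
green
  w1
  ([0.6264, 0.156], 8554, [93.0, 91.0])
green
  w2
  ([0.6287, 0.1837], 8989, [181.0, 90.0])
green
  f1
  ([0.6243, 0.1046], 11753, [390.0, 54.0])
green
  f2
  ([0.6221, 0.1298], 11640, [473.0, 55.0])
tblue f
[... 623 characters left out ...]
88), (0.1181328296661377, 0.21886159479618073), 1.9374494552612305)
w1 circle [ 0.51925879 -0.18810688  0.08928801] 0.023247133557118257
line 101 -81.36266 dist centre 0.0591787963156346
w2 circle [ 0.44043906 -0.14111581  0.14366658] 0.018157531642813363Traceback (most recent call last):
  File "m.py", line 24, in <module>
    Q=Q[np.hypot(*(Q-r.x[:2]).T)<.14]; vx,vy,x0,y0=cv2.fitLine(Q.astype(np.float32),cv2.DIST_HUBER,0,.001,.001).ravel()
                                                   ~~~~~~~~~~~^^^^^^^^^^^^^^^^^^^^^^^^^^^^^^^^^^^^^^^^^^^^^^^^^
cv2.error: OpenCV(4.12.0) /io/opencv/modules/imgproc/src/linefit.cpp:50: error: (-215:Assertion failed) count > 0 in function 'fitLine2D_wods'
```

Run:
```python
from h import *
import pickle
v=pickle.load(open('v.pkl','rb')); im,c,T=v['w1']; h=cv2.cvtColor(im,cv2.COLOR_RGB2HSV)
for p in [(270,130),(230,120),(320,120),(340,60),(261,76),(320,45),(195,73),(222,28),(275,18),(300,100),(420,200),(70,90)]: print(p,h[p[1],p[0]])
# heights of the whites by two views
D=[]
for n in ('f1','f2'):
    im,c,T=v[n]; D.append([tip(c,T,b) for b in blobs(im,'white',150) if 800<cv2.contourArea(b.astype(np.float32))<1700])
for a in D[0]:
    b=min(D[1],key=lambda q:np.hypot(*(q[2]-a[2])[:2])); p,r=tri([a[:2],b[:2]]); print(np.round(p,4),round(r,4))
```

```text
(270, 130) [ 97  13 171]
(230, 120) [85 18 86]
(320, 120) [ 97  14 170]
(340, 60) [113 199  87]
(261, 76) [111 198 193]
(320, 45) [111 197 198]
(195, 73) [111 188  84]
(222, 28) [ 68 200  65]
(275, 18) [ 71 234  97]
(300, 100) [105  17  91]
(420, 200) [ 17 141 170]
(70, 90) [ 71 123 220]
[ 0.1587  1.0636 -0.0596] 0.0351
[0.4254 0.3525 0.1191] 0.0002
[0.4829 0.4023 0.1224] 0.0002
[0.5534 0.6235 0.1246] 0.0005
[0.578  0.3421 0.123 ] 0.0003
[0.5705 0.5438 0.2238] 0.028
```

```bash
sed -i 's/blue=(H>112)&(H<128)&(S>150)/blue=(H>104)\&(H<122)\&(S>150)/; s/grey=(S<60)&(V>50)&(V<170)/grey=(S<45)\&(V>60)\&(V<200)/' h.py
cat > m2.py <<'E'
from h import *
import pickle
from scipy.optimize import least_squares
v=pickle.load(open('v.pkl','rb')); Cs=[]
for k in ('w1','w2'):
    im,c,T=v[k]
    u=proj(c,T,[[.52,-.17,.06]])[0]
    m=mask(im,'grey'); n,lab,st,_=cv2.connectedComponentsWithStats(m); m=(lab==lab[int(u[1]),int(u[0])]).astype(np.uint8)
    b=max(cv2.findContours(m,cv2.RETR_EXTERNAL,cv2.CHAIN_APPROX_NONE)[0],key=len).reshape(-1,2).astype(float)
    P=onplane(c,T,b,.06)[:,:2]; q=[.57,-.17]
    for _ in range(4):  # outermost point per direction on the near arc (rear is hidden by figures)
        a=np.degrees(np.arctan2(P[:,1]-q[1],P[:,0]-q[0])); r=np.hypot(*(P-q).T); H=[]
        for t in np.r_[-175:-85:5,95:180:5]:
            s=(abs(a-t)<2.5)&(r>.1)
            if s.any(): H.append(P[s][r[s].argmax()])
        H=np.array(H); f=lambda q:np.hypot(H[:,0]-q[0],H[:,1]-q[1])-q[2]
        R=least_squares(f,[*q,.15],loss='soft_l1',f_scale=.001); q=R.x[:2]
    print(k,'circle',R.x,len(H),np.median(abs(R.fun)))
    uv=np.argwhere(cv2.cvtColor(im,cv2.COLOR_RGB2GRAY)<45)[:,::-1]; Q=onplane(c,T,uv,.06)[:,:2]-q
    Q=Q[(np.hypot(*Q.T)<.135)&(Q[:,1]<.06)&(abs(Q[:,0])<.04)]
    vx,vy,x0,y0=cv2.fitLine(Q.astype(np.float32),cv2.DIST_HUBER,0,.001,.001).ravel()
    print('line',len(Q),'yaw',np.degrees(np.arctan2(vy,vx)),'offset',-x0*vy+y0*vx)
    for col in ('blue','green'):
      for b in blobs(im,col,150):
        p=tip(c,T,b)[2]; 
        if np.hypot(*(p[:2]-q))<.16: print(col,np.round(p[:2],4),b.mean(0).round(),(b<=1).any())
E
python3 m2.py
```

```text
w1 circle [ 0.57641397 -0.16997154  0.14962126] 35 0.0002608066391692754
line 415 yaw 84.5921 offset -0.026010975
blue [ 0.6185 -0.1532] [261.  78.] False
blue [ 0.6319 -0.0455] [190.  76.] False
blue [ 0.6614 -0.26  ] [327.  49.] False
green [ 0.6918 -0.1742] [277.  21.] True
green [ 0.6917 -0.0915] [218.  27.] True
w2 circle [ 0.57823462 -0.16986824  0.15114594] 35 0.000394417694805832
line 211 yaw 82.50858 offset -0.023112863
blue [ 0.616 -0.183] [377.  79.] False
blue [ 0.6233 -0.0687] [308.  77.] False
blue [ 0.66   -0.2879] [446.  51.] False
green [ 0.6961 -0.2144] [399.  21.] True
green [ 0.6914 -0.1231] [342.  28.] True
```

```bash
sed -i "s/tip(c,T,b)\[2\]/tip(c,T,b,.18)[2]/" m2.py; python3 m2.py | grep -v line
python3 - <<'E'
from h import *
import pickle
v=pickle.load(open('v.pkl','rb'))
A=np.hstack([cv2.resize(v['w1'][0][0:200,140:370],None,fx=1.7,fy=1.7,interpolation=2),cv2.resize(v['w2'][0][0:200,260:490],None,fx=1.7,fy=1.7,interpolation=2)])
save('wh.png',A)
E
```

```text
w1 circle [ 0.57641397 -0.16997154  0.14962126] 35 0.0002608066391692754
blue [ 0.6115 -0.1682] [261.  78.] False
blue [ 0.6231 -0.0757] [190.  76.] False
blue [ 0.6469 -0.2568] [327.  49.] False
green [ 0.6734 -0.1854] [277.  21.] True
green [ 0.6742 -0.1152] [218.  27.] True
w2 circle [ 0.57823462 -0.16986824  0.15114594] 35 0.000394417694805832
blue [ 0.6096 -0.166 ] [377.  79.] False
blue [ 0.6142 -0.071 ] [308.  77.] False
blue [ 0.6469 -0.2562] [446.  51.] False
green [ 0.6776 -0.1935] [399.  21.] True
green [ 0.6729 -0.1157] [342.  28.] True
```

View pics/wh.png

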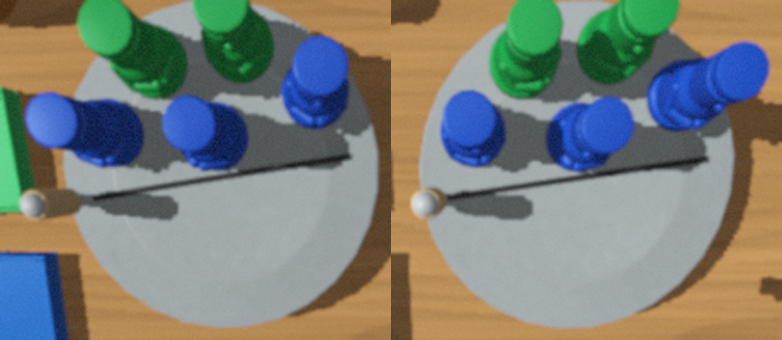

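Run:
```python
from h import *
import pickle
v=pickle.load(open('v.pkl','rb')); ctr=np.array([.577,-.170]); g=[]
for k,l,p in (('w1',[(195.9,116.5),(345.9,91.8)],(160,120.6)),('w2',[(294.7,115.9),(445.9,93.5)],(281.8,119.4))):
    im,c,T=v[k]; P=onplane(c,T,l,.06)[:,:2]; d=P[0]-P[1]; d/=np.hypot(*d)
    print(k,P.round(4),'yaw',np.degrees(np.arctan2(d[1],d[0]))-90,'off',np.cross(d,ctr-P[1]))
    o,D=ray(c,T,[p]); g.append((o,D[0]))
p,r=tri(g); print('grip top',p,r,'dist',np.hypot(*(p[:2]-ctr)),np.degrees(np.arctan2(*(p[:2]-ctr)[::-1]))-90)
```

```text
w1 [[ 0.5589 -0.0456]
 [ 0.5959 -0.2905]] yaw 8.597711998646105 off 0.0007093413851309467
w2 [[ 0.5594 -0.0474]
 [ 0.5956 -0.2915]] yaw 8.429322083448184 off 0.000580080379929751
grip top [ 0.55839335 -0.03730796  0.15963407] 0.00035967513028159823 dist 0.13399024031173415 7.982215954333938<stdin>:6: DeprecationWarning: Arrays of 2-dimensional vectors are deprecated. Use arrays of 3-dimensional vectors instead. (deprecated in NumPy 2.0)
```

```bash
cat >> h.py <<'E'
C=np.array([.577,-.170]); Y0=np.radians(8.3); G=0.070   # wheel centre, yaw; TCP height over a figure's foot
def wh(x,y,a=0.): # wheel frame -> world xy
    c,s=np.cos(Y0+a),np.sin(Y0+a); return C+[c*x-s*y,s*x+c*y]
def yawfor(p,close): # tool yaw whose y axis lies along 'close' (deg), of the two the nearer one
    q0=np.array(arm.observe()['joint_pos']); best=None
    for a in (close+90,close-90):
        q=arm.ik(p,Rz(a))
        if q is None: continue
        s=np.abs(np.array(q)-q0).max()+(100 if abs(q[6])>150 else 0)
        if best is None or s<best[0]: best=(s,a)
    return best[1]
def locate(col,z,near=None,view=None,yaw=0):
    if view is not None: arm.move_to(view,Rz(yaw)); arm.dwell(.1)
    im,c,T=look('wrist'); L=[]
    for b in blobs(im,col,300):
        if (b<=1).any() or (b>=[638,398]).any(): continue
        L.append(tip(c,T,b,z+.12)[2][:2])
    if near is not None: L=[min(L,key=lambda p:np.hypot(*(p-near)))]
    return L
def pick(xy,z,close,op=.06,zt=.30):
    a=yawfor([*xy,z+.2],close); R=Rz(a); arm.grip(op)
    arm.move_to([*xy,zt],R); arm.line_to([*xy,z+G],.2)
    arm.grip(0.02); s=arm.observe(); print('gap',round(s['finger_gap'],4),'F',s['grip_force'],'t',s['time_s'])
    arm.line_to([*xy,zt],.25)
    g=arm.observe()['finger_gap']; print('held gap',round(g,4)); return g>.03
def place(xy,z,close,op=.062,zt=.30):
    a=yawfor([*xy,z+G+.02],close); arm.move_to([*xy,zt],Rz(a))
    arm.line_to([*xy,z+G+.012],.2); arm.dwell(.15)
    hit=arm.line_to([*xy,z+G-.006],.03,contact_N=3); print('contact',hit,np.round(arm.observe()['ee_pos'],4))
    arm.grip(op); arm.line_to([*xy,zt],.25); print('t',arm.observe()['time_s'])
E
python3 - <<'E'
from h import *
for y in (0,45,90,130): q=arm.ik([.42,.34,.36],Rz(y)); print(y,None if q is None else np.round(q))
p=locate('white',0,[.4256,.3525],[.40,.34,.36],0)[0]; print(p)
assert np.hypot(*(p-[.4256,.3525]))<.06
if pick(p,0,131): place(wh(-.065,-.075),.06,8.3)
E
```

```text
0 [ -17.   16.  -36.   88.   10.   79. -144.]
45 [ -11.   18.  -46.   87.   13.   80. -102.]
90 [ -5.  21. -55.  87.  17.  81. -61.]
130 [  0.  24. -65.  86.  22.  83. -25.]
[0.42519364 0.35119944]
gap 0.0364 F 59.401856660842896 t 8.0583
held gap 0.0368
contact True [ 0.5238 -0.2539  0.1311]
t 14.0333
```

Run:
```python
from h import *
for e,cl,t in (([.4826,.4028],41+90,(-.075,0)),([.5785,.342],58,(-.065,.075))):
    p=locate('white',0,e,[.42,.34,.36],45)[0]; print(p)
    if np.hypot(*(p-e))>.06: print('far'); break
    if pick(p,0,cl): place(wh(*t),.06,8.3)
    else: break
arm.move_to([.49,-.17,.42],Rz(0)); im,c,T=look('wrist'); save('ck1.png',im)
for b in blobs(im,'white',300):
    if not (b<=1).any(): print('white',tip(c,T,b,.18)[2].round(4),b.mean(0).round())
for t in ((-.065,-.075),(-.075,0),(-.065,.075)): print('want',wh(*t).round(4))
print(np.round(arm.observe()['joint_pos']),arm.observe()['time_s'])
```

```text
[0.48547974 0.40708611]
gap 0.0373 F 59.29796755313873 t 18.7167
held gap 0.037
contact True [ 0.503  -0.181   0.1311]
t 24.6083
[0.55518431 0.35679289]
gap 0.0369 F 59.41274106502533 t 30.125
held gap 0.037
contact True [ 0.5022 -0.1051  0.1311]
t 35.6083
white [ 0.2124 -0.7165  0.18  ] [608. 311.]
white [ 0.2431 -0.6149  0.18  ] [562. 286.]
white [ 0.3335 -0.6164  0.18  ] [577. 242.]
white [ 0.4752 -0.3805  0.18  ] [463. 161.]
white [ 0.5084 -0.6134  0.18  ] [606. 139.]
white [ 0.5822 -0.0752  0.18  ] [265.  96.]
white [ 0.4931 -0.2181  0.18  ] [332. 131.]
white [ 0.5993 -0.5819  0.18  ] [612.  79.]
white [ 0.6201 -0.3836  0.18  ] [479.  66.]
white [ 0.6375 -0.0988  0.18  ] [267.  48.]
want [ 0.5235 -0.2536]
want [ 0.5028 -0.1808]
want [ 0.5019 -0.1052]
[ 44.  13. -39.  83.   8.  86. -85.] 36.925
```

View pics/ck1.png

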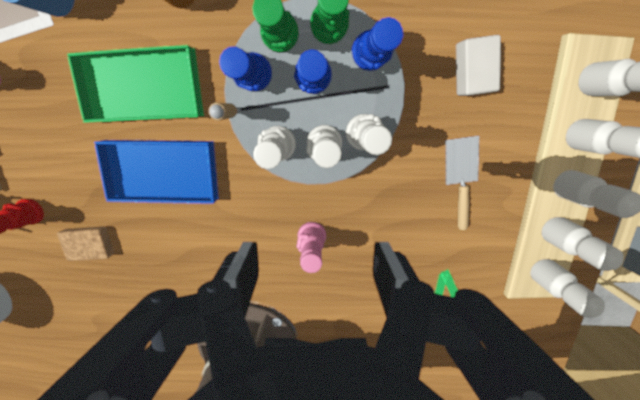

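All three whites stand on the near half at (270,147), (325,146) and (370,134). The glazed figures are upright, and the grip's top is at (218,111). Next I'll turn the wheel.

Run:
```python
from h import *
c,T=pose('wrist'); print('grip now',onplane(c,T,[(218,111)],.155))
g0=wh(0,.135); print(g0)
zt,zg=.30,.126
a=yawfor([*g0,zg],98.3)
for b in (a,a+180 if a<90 else a-180):
    print(b,[None if (q:=arm.ik([*wh(0,.135,np.radians(t)),zg],Rz(b))) is None else int(q[6]) for t in range(0,181,30)])
arm.grip(.052); arm.move_to([*g0,zt],Rz(a)); im,c,T=look('wrist'); save('g.png',im)
print('at grip',arm.observe()['time_s'])
hit=arm.line_to([*g0,zg],.12,contact_N=6); print('hit',hit,arm.observe()['ee_pos'])
if not hit:
    arm.grip(.01); s=arm.observe(); print('gap',s['finger_gap'],s['grip_force'],np.round(s['wrist_force'],1))
    f0=np.array(s['wrist_force'])
    for t in range(10,181,10):
        arm.line_to([*wh(0,.135,np.radians(t)),zg],.05)
        s=arm.observe(); f=np.array(s['wrist_force'])-f0; print(t,np.round(f,1),round(s['time_s'],1))
        if np.linalg.norm(f)>35: print('STOP'); break
    print('gap',s['finger_gap'])
```

```text
grip now [[ 0.55841003 -0.03597363  0.155     ]]
[ 0.55751191 -0.03641402]
8.299999999999997 [-104, -101, -93, -83, -77, -75, -77]
188.3 [61, 65, 73, 81, 85, 87, 87]
at grip 38.0333
hit False [ 0.55797521 -0.03634869  0.12668296]
gap 0.022301466158919796 59.29632246494293 [-1.2  6.7  5.5]
10 [ 1.8 -1.  -0.7] 40.6
20 [ 0.  -0.3  1.6] 41.2
30 [-2.6 -0.4  3. ] 41.9
40 [-4.2 -1.2  4.6] 42.5
50 [-3.9 -4.3  7.8] 43.1
60 [-4.3 -5.2  8.2] 43.7
70 [-3.1 -6.5  5.7] 44.3
80 [-1.5 -7.4  4.2] 44.9
90 [-0.8 -5.   3. ] 45.6
100 [ 1.3 -5.   1.3] 46.2
110 [ 1.4 -4.3 -0.4] 46.8
120 [ 4.1 -2.9  0.9] 47.4
130 [ 3.4 -2.7  1.6] 48.0
140 [ 4.1 -1.  -0.1] 48.6
150 [ 2.9 -0.7  0.7] 49.3
160 [ 3.1 -0.7  0.6] 49.9
170 [ 2.1 -0.7  0.9] 50.5
180 [-1.2 -0.9  3.4] 51.1
gap 0.02189095707546633
```

Run:
```python
from h import *
import pickle
p=arm.observe()['ee_pos']; arm.grip(.05); arm.line_to([p[0],p[1],.30],.2)
out={}
for n,q in dict(a=(.46,-.22,.42),b=(.46,-.10,.42)).items():
    arm.move_to(q,Rz(0)); arm.dwell(.1); out[n]=look('wrist')
pickle.dump(out,open('v2.pkl','wb')); save('ck2.png',out['a'][0])
for n,(im,c,T) in out.items():
    for col in ('blue','green','white'):
        for b in blobs(im,col,250):
            q=tip(c,T,b,.18)[2]
            if np.hypot(*(q[:2]-C))<.15: print(n,col,q[:2].round(4),b.mean(0).round(),int(cv2.contourArea(b.astype(np.float32))))
print(arm.observe()['time_s'])
```

```text
a blue [ 0.5042 -0.0815] [222. 127.] 1410
a blue [ 0.5371 -0.2656] [346. 104.] 1071
a blue [ 0.5415 -0.1733] [283. 101.] 1108
a green [ 0.4674 -0.1486] [268. 151.] 1140
a green [ 0.4803 -0.2238] [317. 143.] 1015
a white [ 0.5167 -0.2617] [331. 123.] 269
a white [ 0.6315 -0.0842] [285.  60.] 13850
b blue [ 0.5066 -0.0815] [302. 125.] 936
b blue [ 0.5371 -0.2658] [427. 105.] 1631
b blue [ 0.5409 -0.1691] [362. 101.] 1204
b green [ 0.4679 -0.1443] [344. 151.] 1047
b green [ 0.4803 -0.223 ] [394. 144.] 1322
b white [ 0.4748 -0.1188] [316. 152.] 400
b white [ 0.5138 -0.2339] [400. 123.] 274
b white [ 0.6444 -0.2345] [358.  58.] 11050
54.175
```

View pics/ck2.png

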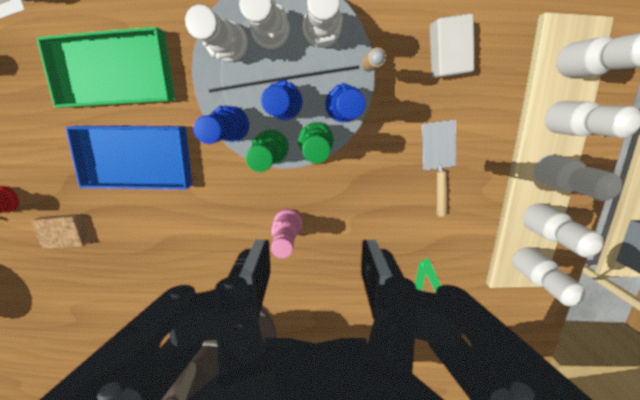

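The wheel rests at the half-turn click with everything upright. The whites are at the far side around (230,40), (265,25) and (323,22), the blues at (209,128), (282,100) and (347,102), and the greens at (265,152) and (316,142). I'll sort the glazed ones now, starting with the first green and checking after it.

```bash
cat >> h.py <<'E'
def tray(col,y):
    o,a=((.441,.138),-.95) if col=='blue' else ((.600,.1525),2.)
    a=np.radians(a); return np.array(o)+[-np.sin(a)*y,np.cos(a)*y]
E
python3 - <<'E'
from h import *
if pick(np.array([.4677,-.1460]),.06,20): place(tray('green',.06),.005,0)
L={}
for q in ((.46,-.22,.42),(.46,-.10,.42)):
    arm.move_to(q,Rz(0)); arm.dwell(.1); im,c,T=look('wrist')
    print([(col,tip(c,T,b,.18)[2][:2].round(4).tolist()) for col in ('blue','green') for b in blobs(im,col,250) if np.hypot(*(tip(c,T,b,.18)[2][:2]-C))<.15])
save('ck3.png',im)
E
```

```text
gap 0.037 F 59.43712770938873 t 56.8417
held gap 0.0369
contact True [0.5981 0.2125 0.0764]
t 62.5583
[('blue', [0.5049, -0.0815]), ('blue', [0.5373, -0.2662]), ('blue', [0.5414, -0.1734]), ('green', [0.4795, -0.2239])]
[('blue', [0.5066, -0.0817]), ('blue', [0.5371, -0.2659]), ('blue', [0.5404, -0.169]), ('green', [0.4815, -0.2218])]
```

View pics/ck3.png

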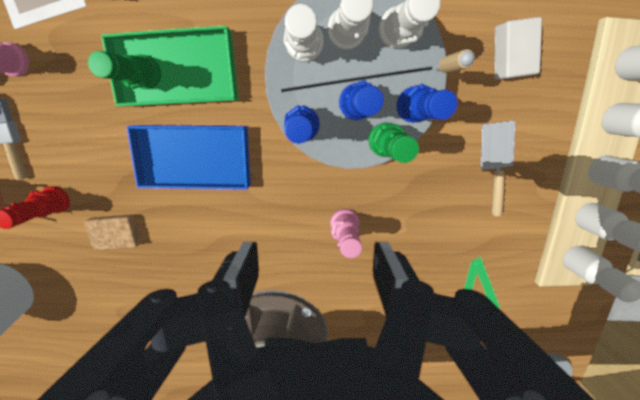

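The first green stands in its tray at (150,70), and the rest are untouched. I'll do the remaining four.

Run:
```python
from h import *
for e,col,y,cl in (([.4803,-.223],'green',-.06,91),([.505,-.0815],'blue',.068,22),([.5371,-.266],'blue',0,30),([.541,-.1712],'blue',-.068,8)):
    if not pick(np.array(e),.06,cl): print('MISS',e); break
    place(tray(col,y),.005,0)
arm.move_to((.42,.0,.46),Rz(0)); arm.dwell(.3); im,c,T=look('wrist'); save('ck4.png',im)
save('sc4.png',arm.capture('scene'),(225,120,465,290),3); print(arm.observe()['time_s'])
```

```text
gap 0.0369 F 59.053215980529785 t 67.3917
held gap 0.0365
contact True [0.6014 0.0926 0.0759]
t 72.7167
gap 0.0366 F 59.03825283050537 t 75.075
held gap 0.0367
contact True [0.4429 0.2058 0.0757]
t 80.2583
gap 0.0369 F 59.32783663272858 t 83.5583
held gap 0.0368
contact True [0.4418 0.138  0.0759]
t 89.1417
gap 0.0365 F 59.24595236778259 t 91.9167
held gap 0.0371
contact True [0.4407 0.0699 0.0758]
t 96.9917
98.4833
```

View pics/ck4.png

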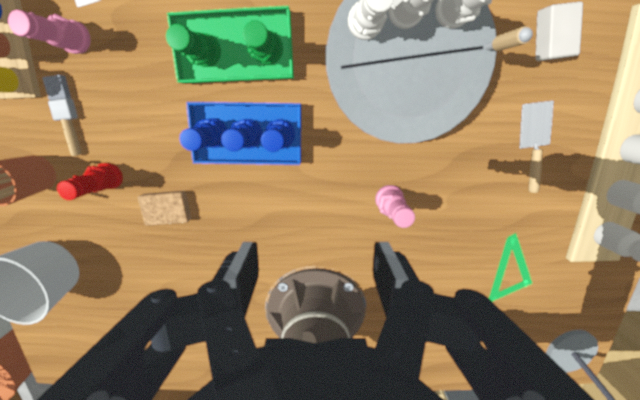

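View pics/sc4.png

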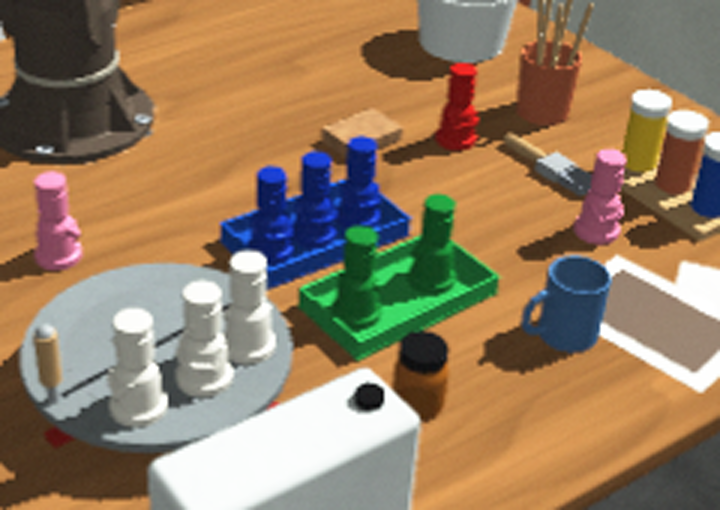

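Both views show all figures upright: three blues in the blue tray, two greens in the green tray, and three whites on the dryer side of the wheel. I'm handing in.

```bash
python3 -c "
from station import arm
print(arm.job_done())"
```

```text
the job is handed in; nothing more can be done
None
```

The job is handed in at about 98 s of robot time: the three whites ride upright on the wheel at its half-turn click, the three blues and two greens stand in their trays, and the last pictures show nothing else disturbed; no verdict came back.

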